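# Click the jig stop on by four and run the workpiece up to it

## Robot

A 6-joint arm with a two-finger parallel gripper is mounted at the origin on the work surface. World frame = base frame: x ahead of the robot, y to its left, z up, the work surface at z = 0. Lengths are in m, angles in degrees, forces in N, time in s.
With the tool pointing down it reaches from about 0.4 to 0.825 m from the base axis. Payload 7 kg.
Tool frame: the origin (TCP) lies between the finger pads; the fingertips stand 19 mm ahead of it and the grasp point (between the pads) is the TCP (r.tip_extent is the distance from the TCP to the fingertips, in m); z points along the fingers, y is the direction in which the jaws open and shut (so a half turn about z gives the same grasp; the last joint's range is limited). The gripper opens to 88 mm and grips with 3 to 60 N. Pads are 19 mm wide; open, the fingers measure 130 mm over their backs; the gripper's body (78 mm by 193 mm) begins 47 mm behind the grasp point.
Start: joints at [86.981, 20.546, 0.682, 0, -70.136, -16.507], TCP at [0.226, 0.636, 0.246] pointing down, gripper open.
Joint ranges: [-176.03, 176.03], [-82.01, 121.73], [-58.28, 71.71], [-173.87, 95.51], [-174.79, -0.11], [-173.66, 173.66]. Speed limits (degrees/s): [136.94, 136.94, 172.46, 180, 180, 180].

## Interface

Orientations are given as [roll, pitch, yaw] about the fixed x, y, z axes, in that order (R = Rz(yaw) Ry(pitch) Rx(roll)).
In Python, from plant import r, capture, workorder, spotter gives the robot as it stands.
- The arm moves only by the tool step_arm, never from a script. Its argument "motion" is a list of rows, each a list of 5 numbers: the finger opening in m, from 0 to 0.0876, then the shift along the tool's x, y, z in m, then the turn about the tool's z in rad. In form: [[grip, dx, dy, dz, roll], ...]. A call has 1 to 5 rows; each row is the pose to reach, as a shift and turn from the pose commanded when the call began, along the tool's axes at that moment; what a row does not reach only later rows make up. A row lasts 1/8 s, in which the tool goes at most 62.5 mm and 10.7 degrees, less where a joint would pass 70% of its speed; a pose out of reach is approached as far as the arm can. A call with a gripper value outside its range is refused whole. The fingers move at their own pace and stop on an object; "newtons" is the grip in N (left out, the last holds). Time passes only in rows, so rows that repeat a pose let the fingers close. It gives the time, the measured TCP pose, the force and the opening at its end, in the units of the state.
- r.get_state(): the state, without advancing time (a new reading comes with each control period).
- capture(name): name is "scene" or "top"; returns a dict with "image" (480x640x3 uint8, red, green, blue), "z_map" (480x640 float32, m along the optical axis (not along the pixel's ray), 0 where there is no reading), "fx", "fy", "cx", "cy" (pixels), "pose" (4x4, takes a point from camera to world coordinates). Camera axes: x right, y down, z forward; pixel columns grow to the right and rows downward; lengths in m; the calibration is good to about 2 mm. A picture is of the moment at which its call begins.
- workorder.close_job(): hands the job in, once; it reports no verdict.
Trained networks look in the newest picture that a camera, given by its name, has taken for a name from the list of things; names that differ only in an ending like _2 or _b are one class to them, and where a whole thing is asked for, a point or a joint stands for the part that bears it (a point fixed in the world has none). Each returns a list of dicts, best first, with "p" (0 to 1); they miss things now and then, are a little off and sometimes report something else, mostly with a low value. They report only what shows in the picture. A call takes as long as a camera call. They do not tell look-alikes from the thing itself.
- spotter.regions_of(camera, label): "mask" (480x640 bool, what is visible of it).
- spotter.tip_of(camera, label): "location" ([x, y, z] in m, in world coordinates, good to about 4 mm: a listed point, or the origin of a listed thing).
The state is a dict: "time_s": time; "joints": joint angles; "qd": joint speeds; "joint_torque": joint torques, N m; "tcp_pos": TCP position; "eef_rot": TCP orientation; "contact_force": force on the tool from outside, world axes, zero at the start; "moment": the same for the moment, N m; "gripper_width": finger opening in m.
Only numpy, scipy, OpenCV 4.12 (cv2) and the standard library are available. Lean on these libraries where they do the work, as an engineer would, in place of code of your own. Each camera call takes 0.05 s, during which the arm holds its last target.

## Task

On the stop jig, turn the black dial exactly four clicks clockwise (seen from above) from where it stands, by gently pushing its steel finger post sideways with a fingertip. Then push the wooden workpiece along its channel, flat on the board, until its end rests against the steel stop. Do not grasp, lift or tip anything, leave the other things on the table where they are, and finish clear of everything.

Things in the scene. Friction and masses are not known exactly. Their poses are not given: they have to be found in the camera images.
- jig: Stop jig, fixed: plywood board 200 (its x) by 500 mm (its y), 18 thick. Origin on the table, mid-width of the channel, 130 mm from the dial axis; x away from the robot, y (robot's left) along the channel to stop and dial. Channel 104 mm wide between cleats 12 mm above the board, y -250 to +20 mm. Aluminium housing 110 x 110 mm under the dial, top at 48 mm above the table.
- dial_axis (a point): Centre of the top face of the black dial, 62 mm above the table (jig x 0, y +130 mm). The dial is a flat disc of about 45 mm radius on an upright axis, 14 mm thick, on top of the housing.
- post_top (a point): Centre of the top of the steel finger post on the dial: upright round post, 18 mm diameter, standing 24 mm proud of the dial's face (62 to 86 mm above the table), its axis 32 mm from the dial axis. Pushed sideways it turns the dial; not to be gripped or pushed hard (over 35 N).
- dial (a joint): Dial angle, rad, growing clockwise from above. Detents every 0.349 (20 deg) from 0; dead stops at 0 and 3.49; starts in a detent from 0 to 1.047. The post stands at 150 deg minus this angle, counter-clockwise from the jig's x. A click takes about 5 to 10 N at the post pushed square to the radius; past half-way the dial snaps on into the next detent and stays.
- stop_face (a point): Middle of the steel stop's face that meets the workpiece (face 60 mm wide, 22 mm high, 30 mm above the table); it looks toward the jig's -y and moves 1 mm in that direction per clockwise click. Axes as the jig's.
- blank: Dark wooden workpiece, a flat block 100 mm (across the channel) by 120 mm (along it) by 24 mm high, about 0.2 kg, lying loose in the channel with 2 mm play each side, its top 42 mm above the table. Origin at the centre of its underside; axes about as the jig's; too wide to grasp.
- blank_back (a point): Middle of the workpiece's end face away from the stop (the face to push), 30 mm above the table.
- blank_front (a point): Middle of the workpiece's end face toward the stop, 30 mm above the table; it starts 40 to 75 mm short of the stop.
- collet: Bystander, loose: steel collet nut, a ring 30 mm across, 18 mm high, standing on the jig board beyond the dial housing (+x side of the jig). Origin at its underside.
- plug: Bystander, loose: light wood plug 24 x 40 x 20 mm lying on the jig board on the robot's side of the stop. Origin at its underside.
- driver: Bystander, loose: screwdriver about 180 mm long handle toward the robot's right, lying on the table just beyond the jig. Origin at its underside.
- pencil: Bystander, loose: flat carpenter's pencil 175 x 12 x 8 mm lying on the table on the robot's side of the jig. Origin at its underside.
- glue: Bystander, loose: glue bottle 64 mm across, 130 mm high, standing to the left or right of the jig. Origin at its underside.
- tin: Bystander, loose: open steel tin 72 mm across, 80 mm high, standing to the left or right of the jig. Origin at its underside.
- offcut: Bystander, loose: plywood offcut 60 x 90 x 40 mm on the table to the right of the jig. Origin at its underside.
Things that resemble listed ones, but are neither listed nor needed, are in the scene too. What is meant by the blank is not pink, and is the smaller of those in its own colour.

How it is judged (in metres and radians):
On the way, in this order (a step that is already met when the one before it is completed fails the run):
1. the dial rests four clicks clockwise of its start, the workpiece not yet moved up (distance of post_top from where it was at the start of the episode between 0.0381 and 0.0441 m and velocity of joint dial between -0.15 and 0.15 rad/s and y of blank_front in the frame of stop_face below -0.01 m), for 0.2 s.
2. the workpiece is against the stop (y of blank_front in the frame of stop_face between -0.0025 and 0.002 m and x of blank_front in the frame of stop_face between -0.006 and 0.006 m and z of blank_front in the frame of stop_face between -0.003 and 0.003 m and linear speed of blank below 0.01 m/s), for 0.2 s.
At the end, for the whole second after the job is handed in: The dial rests in the fourth detent clockwise from its start (within 7 degrees), and the workpiece lies flat in the channel, at rest, with its end no more than 2.5 mm from the stop's face (all of step 2 and distance of post_top from where it was at the start of the episode between 0.0381 and 0.0441 m and velocity of joint dial between -0.15 and 0.15 rad/s); the robot touches nothing.
It fails at once if the workpiece is lifted more than 8 mm off the jig or tipped more than 0.15 rad (z of blank in the frame of jig above 0.026 m or angle between blank's own z axis and vertical above 0.15 rad).
It fails at once if the finger post is gripped, or pushed with more than 35 N (contact force between the fingers and dial_c1 above 35 N).
It fails at once if another thing on the table is moved more than 25 mm (distance of any of collet, plug, driver, pencil, glue, tin, offcut from where it was at the start of the episode above 0.025 m).
It also fails if it takes over 61 s, if anything falls off the work surface, if the arm or the gripper's body presses on something with over 40 N, if the wrist force passes 120 N, or if a joint passes its speed limit or range.

## Working session

There is one attempt and no reset: what is moved stays moved. The work goes in short steps, Python scripts to look and compute and a tool call to move; the robot and the scene stay as the last step left them, time stands still between calls to the robot, and variables do not carry over. Pictures are saved under pics/ and viewed, and the job is handed in when it is done.

Besides the shell and the picture viewer there is one more tool, called after "Emit:" as name([rows], argument=value, ...), one row to a line, values as JSON. step_arm: Moves the arm, as the interface text tells. Its arguments: {"type":"object","properties":{"motion":{"type":"array","items":{"type":"array","items":{"type":"number"}}},"newtons":{"type":"number"}},"required":["motion"]}

```bash
mkdir -p pics; ls; python3 - <<'E'
from plant import r,capture,workorder,spotter
import cv2,numpy as np,pickle
print(r.get_state(), r.tip_extent)
for n in ["scene","top"]:
    c=capture(n); cv2.imwrite(f"pics/{n}0.png",c["image"][:,:,::-1]); pickle.dump(c,open(f"{n}0.pkl","wb"))
    print(n,c["fx"],c["cx"],c["cy"],c["pose"].round(4).tolist())
    for l in ["jig","dial_axis","post_top","stop_face","blank","blank_back","blank_front","collet","plug","driver","pencil","glue","tin","offcut"]:
        try: print(l,[(np.round(d["location"],4).tolist(),round(d["p"],2)) for d in spotter.tip_of(n,l)][:4])
        except Exception as e: print(l,e)
print(r.get_state()["time_s"])
E
```

```text
pics
{'time_s': 0.0, 'joints': array([ 8.69817326e+01,  2.05912464e+01,  6.32810705e-01, -1.95250295e-02,
       -7.01408029e+01, -1.65073313e+01]), 'qd': array([ 0.04023277,  0.01091316, -0.00233176, -0.0730467 ,  0.0800869 ,
        0.01823632]), 'joint_torque': array([ 1.12979040e-03, -5.82721853e+01,  2.93051022e+01,  6.99689895e+00,
        6.87344917e-03, -1.71944484e-04]), 'tcp_pos': array([0.22547026, 0.63570399, 0.2446194 ]), 'eef_rot': array([ 1.79899636e+02, -1.06018126e-02, -1.95322382e+01]), 'contact_force': array([-0.35905481,  0.23431073,  0.42255727]), 'moment': array([ 0.00549795,  0.06028512, -0.01586004]), 'gripper_width': 0.0876291490490105} 0.019
scene 602.8603961567391 315.8264430361523 249.15202832169223 [[-0.8538, 0.3414, -0.393, 1.0647], [0.5204, 0.5379, -0.6632, 1.005], [-0.015, -0.7708, -0.6369, 1.0503], [0.0, 0.0, 0.0, 1.0]]
jig [([0.5908, -0.0712, 0.0028], 0.58), ([0.5272, 0.4464, -0.002], 0.57)]
dial_axis [([0.5719, 0.0568, 0.0642], 0.59)]
post_top [([0.554, 0.0837, 0.0857], 0.76)]
stop_face [([0.5857, -0.0412, 0.0348], 0.71)]
blank [([0.2915, -0.3611, -
[... 950 characters left out ...]
 -0.0413, 0.0314], 0.72)]
blank [([0.3249, -0.1203, 0.0011], 0.88), ([0.2867, -0.3627, -0.0025], 0.74)]
blank_back [([0.3835, -0.1094, 0.0117], 0.86), ([0.3653, -0.3256, 0.0118], 0.8), ([0.6141, -0.2343, 0.0257], 0.64)]
blank_front [([0.5914, -0.114, 0.0323], 0.94), ([0.2192, -0.394, 0.0143], 0.72), ([0.2675, -0.1377, 0.0101], 0.66)]
collet [([0.6574, 0.0446, 0.0165], 0.44)]
plug [([0.5048, -0.0218, 0.0166], 0.47), ([0.6037, -0.1727, 0.0178], 0.37)]
driver [([0.7205, -0.0084, -0.0014], 0.72)]
pencil [([0.46, -0.1159, 0.0003], 0.58)]
glue [([0.5344, 0.4463, 0.0012], 0.83)]
tin [([0.4698, -0.4389, -0.0031], 0.9)]
offcut [([0.6075, -0.4454, -0.0003], 0.9), ([0.463, -0.4357, -0.0051], 0.33)]
1.5
```

View pics/scene0.png

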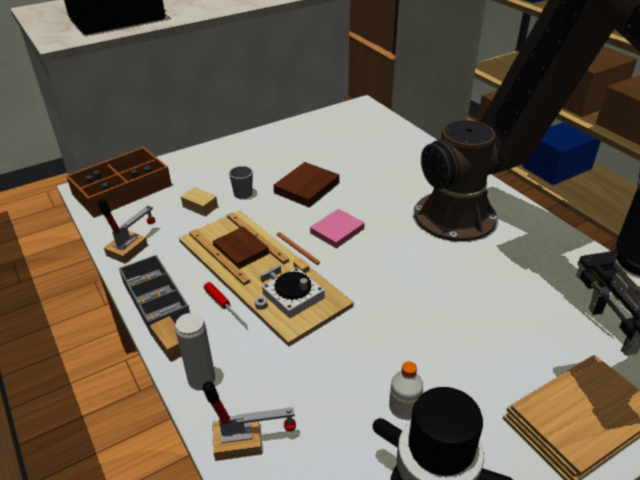

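View pics/top0.png

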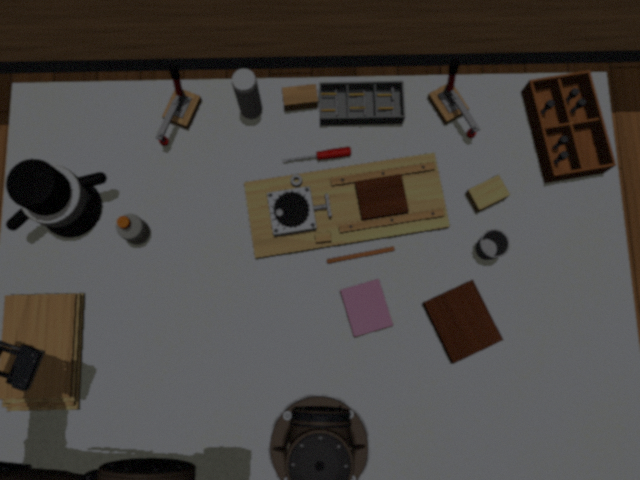

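Blank candidates in top view: the brown block in the channel at (382,197), the larger brown block at (462,320), and the pink one at (367,307). The blank is brown, not pink, and the smaller of the two brown ones, so it is the block in the channel. I'll confirm that in a crop and measure.

```bash
cat > h.py <<'E'
import numpy as np,cv2,pickle
def world(c):
    z=c["z_map"];v,u=np.mgrid[0:480,0:640]
    P=np.stack([(u-c["cx"])/c["fx"]*z,(v-c["cy"])/c["fy"]*z,z],-1)
    W=P@c["pose"][:3,:3].T+c["pose"][:3,3]; W[z==0]=np.nan
    return W
E
python3 - <<'E'
from h import *
for n,(a,b,w,hh) in dict(top=(235,140,220,130),scene=(170,200,190,145)).items():
    c=pickle.load(open(n+"0.pkl","rb")); im=c["image"][b:b+hh,a:a+w]
    im=np.clip(im.astype(float)*(1.8 if n=="top" else 1),0,255).astype(np.uint8)
    cv2.imwrite(f"pics/{n}crop.png",cv2.resize(im[:,:,::-1],None,fx=3.5,fy=3.5,interpolation=cv2.INTER_CUBIC))
    W=world(c); x,y,z=W[...,0],W[...,1],W[...,2]; col=c["image"].astype(float)
    reg=(x>.45)&(x<.72)&(y>-.35)&(y<.25)
    for lo,hi,nm in[(.012,.023,"board"),(.037,.046,"blanktop"),(.044,.052,"housing"),(.057,.067,"dial"),(.077,.095,"post")]:
        m=reg&(z>lo)&(z<hi)
        if nm in("blanktop",): m&=(y<-.09)
        if nm in("housing","dial","post"): m&=(y>-.03)&(y<.15)&(abs(x-.57)<.09)
        if nm=="dial": m&= col.sum(-1)<200
        pts=W[m]; 
        if len(pts)<5: print(n,nm,len(pts)); continue
        rc=cv2.minAreaRect(pts[:,:2].astype(np.float32))
        print(n,nm,len(pts),"mean",pts.mean(0).round(4),"rect",np.round(rc[0],4),np.round(rc[1],4),round(rc[2],2))
E
```

```text
top board 8094 mean [ 0.5854 -0.0739  0.0177] rect [ 0.585  -0.0787] [0.2699 0.5269] 0.02
top blanktop 1527 mean [ 0.6005 -0.1699  0.0416] rect [ 0.605  -0.2076] [0.143 0.221] 7.84
top housing 701 mean [0.565  0.0557 0.048 ] rect [0.5678 0.0443] [0.1477 0.1475] 0.02
top dial 759 mean [0.5693 0.0548 0.062 ] rect [0.5691 0.0565] [0.0872 0.0876] 47.89
top post 46 mean [0.5544 0.0853 0.0857] rect [0.555  0.0857] [0.0177 0.0161] 26.82
scene board 5418 mean [ 0.5994 -0.0317  0.0188] rect [ 0.5855 -0.0822] [0.2698 0.527 ] 0.49
scene blanktop 1039 mean [ 0.605  -0.1673  0.0425] rect [ 0.6079 -0.189 ] [0.1303 0.1718] 12.74
scene housing 605 mean [0.582  0.0733 0.0485] rect [0.5718 0.0434] [0.1191 0.1502] 2.91
scene dial 638 mean [0.5754 0.0596 0.0628] rect [0.5712 0.059 ] [0.0886 0.0847] 56.03
scene post 48 mean [0.5578 0.0873 0.0845] rect [0.5572 0.0861] [0.0206 0.0144] 59.35
```

View pics/topcrop.png

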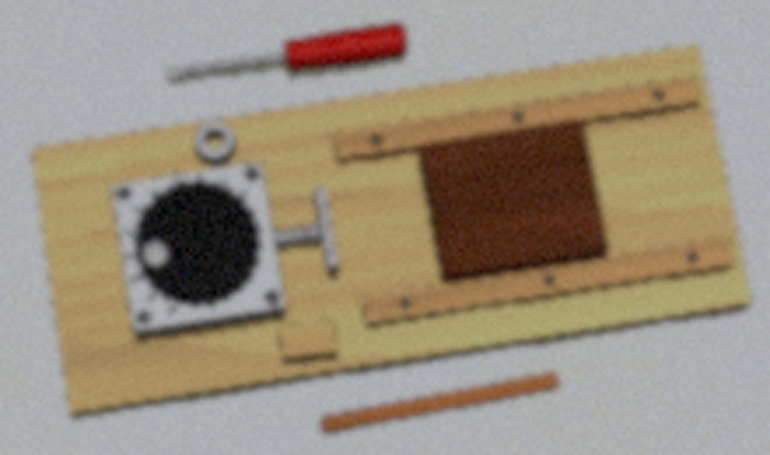

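View pics/scenecrop.png

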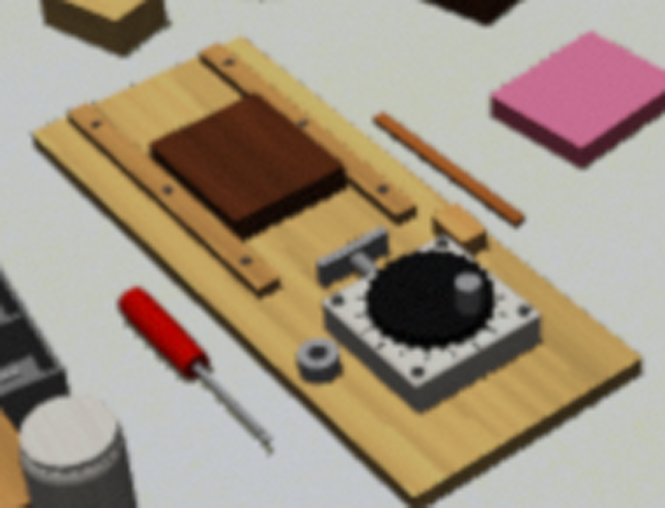

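```bash
python3 - <<'E'
from h import *
c=pickle.load(open("top0.pkl","rb")); W=world(c);x,y,z=W[...,0],W[...,1],W[...,2]
# board orientation via boundary pixels: fit far/near edges
reg=(x>.44)&(x<.74)&(y>-.4)&(y<.26)&(z>.012)
k,lab,st,ce=cv2.connectedComponentsWithStats(reg.astype(np.uint8))
i=1+np.argmax(st[1:,4]); m=(lab==i); pts=W[m]
rc=cv2.minAreaRect(pts[:,:2].astype(np.float32)); print("jig",rc)
# sub: yaw from long edges
# drop height-shifted points: only board level
b=m&(z<.022); P=W[b][:,:2]
for d0 in np.deg2rad([rc[2],rc[2]-90]): pass
best=None
for a in np.deg2rad(np.arange(2,14,.1)):
    R=np.array([[np.cos(a),np.sin(a)],[-np.sin(a),np.cos(a)]]); q=P@R.T
    e=np.ptp(q[:,0])
    w=np.percentile(q[:,0],99.5)-np.percentile(q[:,0],.5)
    if best is None or w<best[0]: best=(w,np.rad2deg(a),q.min(0),q.max(0))
print(best)
a=np.deg2rad(best[1])
R=np.array([[np.cos(a),np.sin(a)],[-np.sin(a),np.cos(a)]])
# dark-brown blank
col=c["image"].astype(float)
m=(z>.037)&(z<.047)&(col[...,0]<110)&(x>.5)&(x<.7)&(y<-.09)&(y>-.3)
k,lab,st,ce=cv2.connectedComponentsWithStats(m.astype(np.uint8));i=1+np.argmax(st[1:,4]);m=lab==i
rc=cv2.minAreaRect(W[m][:,:2].astype(np.float32)); print("blank",rc)
E
```

```text
jig ((0.5891486406326294, -0.08191394805908203), (0.20284369587898254, 0.5010992884635925), 8.163627624511719)
(np.float64(0.19970567854799676), np.float64(8.000000000000005), array([ 0.47084725, -0.41379038]), array([0.67380402, 0.0873055 ]))
blank ((0.602899432182312, -0.1703716665506363), (0.10419916361570358, 0.12047668546438217), 7.668816089630127)
```

The crops confirm it: the brown block between the cleats (crop about 510,200) is the blank. The dial's post is on the left side at crop (155,252). The measured post radius is 32 mm, as specified, and it sits about 107° from jig x, so it is in the 110° detent with the dial at 40°.

Next, the plan numbers.

```bash
cat >> h.py <<'E'
def plan(target,yaw=None):
    from plant import r
    from scipy.spatial.transform import Rotation as Ro
    s=r.get_state(); R=Ro.from_euler("xyz",s["eef_rot"],degrees=True).as_matrix()
    yw=s["eef_rot"][2]
    d=R.T@(np.array(target)-s["tcp_pos"])
    rl=0 if yaw is None else -np.deg2rad((yaw-yw+180)%360-180)
    print("t",s["time_s"],"pos",s["tcp_pos"].round(4),"rot",s["eef_rot"].round(2),"F",s["contact_force"].round(2),"w",s["gripper_width"].round(4)," shift",d.round(4),"roll",round(rl,4))
D=np.array([.5695,.0568])
def uv(u,v,a=-12):
    a=np.deg2rad(a); return D+u*np.array([np.cos(a),np.sin(a)])+v*np.array([-np.sin(a),np.cos(a)])
E
python3 - <<'E'
from h import *
A=uv(-.06,.033); print(A); plan([*A,.2],-12)
E
```

```text
[0.51767223 0.10155357]Traceback (most recent call last):
  File "<stdin>", line 2, in <module>
  File "h.py", line 14, in plan
    print("t",s["time_s"],"pos",s["tcp_pos"].round(4),"rot",s["eef_rot"].round(2),"F",s["contact_force"].round(2),"w",s["gripper_width"].round(4)," shift",d.round(4),"roll",round(rl,4))
                                                                                                                      ^^^^^^^^^^^^^^^^^^^^^^^^
AttributeError: 'float' object has no attribute 'round'
```

```bash
sed -i 's/s\["gripper_width"\].round(4)/round(s["gripper_width"],4)/' h.py; python3 - <<'E'
from h import *
A=uv(-.06,.033); print(A); plan([*A,.2],-12)
E
```

```text
[0.51767223 0.10155357]
t 1.5 pos [0.2256 0.6362 0.2455] rot [180.     0.   -19.53] F [-0.94  0.02  0.09] w 0.0877  shift [0.4539 0.4062 0.0455] roll -0.1314
```

Emit:
step_arm([
  [0, 0.045, 0.04, 0.004, 0],
  [0, 0.09, 0.08, 0.009, 0],
  [0, 0.135, 0.12, 0.013, 0],
  [0, 0.18, 0.16, 0.018, -0.06],
  [0, 0.225, 0.2, 0.022, -0.131],
], newtons=10)

```text
time_s: 2.12
tcp_pos: [0.3715, 0.3707, 0.2237]
eef_rot: [-180.0, -0.0, -11.9]
contact_force: [0.4, 0.1, 0.4]
gripper_width: 0.0428
```

```bash
python3 - <<'E'
from h import *
A=uv(-.06,.033); plan([*A,.2],-12)
E
```

```text
t 2.125 pos [0.3715 0.3707 0.2237] rot [-1.7996e+02 -1.0000e-02 -1.1870e+01] F [0.41 0.06 0.42] w 0.0428  shift [0.1984 0.2333 0.0236] roll 0.0022
```

Emit:
step_arm([
  [0, 0.04, 0.047, 0.005, 0],
  [0, 0.08, 0.094, 0.01, 0],
  [0, 0.12, 0.141, 0.015, 0],
  [0, 0.16, 0.188, 0.02, 0],
  [0, 0.198, 0.233, 0.024, 0],
])

```text
time_s: 2.75
tcp_pos: [0.5168, 0.1015, 0.1998]
eef_rot: [-180.0, -0.0, -12.0]
contact_force: [0.5, 1.4, -0.3]
gripper_width: 0.0005
```

```bash
python3 - <<'E'
from h import *
A=uv(-.06,.033); plan([*A,.2],-12)
plan([*A,.088],-12)
E
```

```text
t 2.75 pos [0.5168 0.1015 0.1998] rot [-1.7997e+02 -4.0000e-02 -1.2010e+01] F [ 0.49  1.44 -0.29] w 0.0005  shift [ 0.0009 -0.0003 -0.0002] roll -0.0002
t 2.75 pos [0.5168 0.1015 0.1998] rot [-1.7997e+02 -4.0000e-02 -1.2010e+01] F [ 0.49  1.44 -0.29] w 0.0005  shift [ 0.0008 -0.0002  0.1118] roll -0.0002
```

Descend to TCP z of about 0.088, which puts the fingertip at 0.069.

Emit:
step_arm([
  [0, 0, 0, 0.04, 0],
  [0, 0, 0, 0.08, 0],
  [0, 0, 0, 0.105, 0],
  [0, 0, 0, 0.112, 0],
  [0, 0, 0, 0.112, 0],
])

```text
time_s: 3.38
tcp_pos: [0.5162, 0.1035, 0.0879]
eef_rot: [180.0, -0.0, -12.0]
contact_force: [0.3, -0.1, 0.0]
gripper_width: 0.0004
```

```bash
python3 - <<'E'
from plant import r,capture
from h import *
c=capture("scene"); cv2.imwrite("pics/s1.png",cv2.resize(c["image"][180:360,170:410,::-1],None,fx=3,fy=3,interpolation=cv2.INTER_CUBIC))
plan([*uv(-.04,.033),.088],-12)
plan([*uv(-.00,.033),.088],-12)
E
```

```text
t 3.425 pos [0.5166 0.1037 0.0885] rot [-1.7996e+02 -6.0000e-02 -1.1990e+01] F [-0.27 -0.48  0.77] w 0.0003  shift [0.0215 0.0019 0.0005] roll 0.0001
t 3.425 pos [0.5166 0.1037 0.0885] rot [-1.7996e+02 -6.0000e-02 -1.1990e+01] F [-0.27 -0.48  0.77] w 0.0003  shift [0.0615 0.0019 0.0005] roll 0.0001
```

View pics/s1.png

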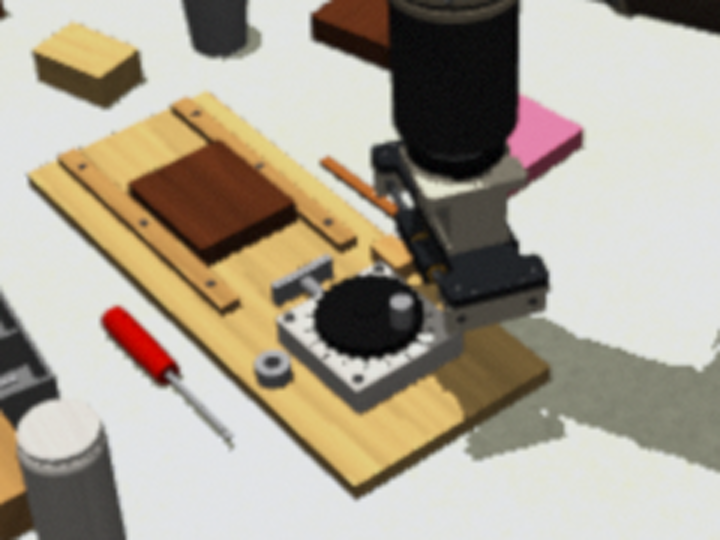

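The finger stands on the robot side of the post (post at 402,308 in the crop), clear of the dial. Start the push.

Emit:
step_arm([
  [0, 0.006, 0.001, 0, 0],
  [0, 0.011, 0.002, 0, 0],
  [0, 0.015, 0.002, 0, 0],
  [0, 0.018, 0.002, 0, 0],
  [0, 0.021, 0.002, 0, 0],
])

```text
time_s: 4.05
tcp_pos: [0.5363, 0.0969, 0.0876]
eef_rot: [-180.0, 0.0, -12.0]
contact_force: [-0.8, -0.5, -0.5]
gripper_width: 0.0002
```

Emit:
step_arm([
  [0, 0.002, 0, 0, 0],
  [0, 0.004, 0, 0, 0],
  [0, 0.006, 0, 0, 0],
  [0, 0.008, 0, 0, 0],
  [0, 0.01, 0, 0, 0],
])

```text
time_s: 4.68
tcp_pos: [0.5413, 0.0969, 0.0874]
eef_rot: [-179.9, 0.4, -12.1]
contact_force: [-27.7, 26.3, 19.9]
gripper_width: 0.0007
```

```bash
cat >> h.py <<'E'
def post(n="scene",save=None):
    from plant import capture,spotter
    c=capture(n); W=world(c);x,y,z=W[...,0],W[...,1],W[...,2]
    if save: cv2.imwrite(save,cv2.resize(c["image"][180:360,170:410,::-1] if n=="scene" else np.clip(c["image"][140:270,235:455,::-1]*1.8,0,255).astype(np.uint8),None,fx=3,fy=3,interpolation=cv2.INTER_CUBIC))
    for d in spotter.tip_of(n,"post_top"):
        q=np.array(d["location"]); e=q[:2]-D; print(n,"post",q.round(4),round(d["p"],2),"r",np.hypot(*e).round(4),"jig ang",round(np.rad2deg(np.arctan2(e[1],e[0]))-8,1))
    m=(np.hypot(x-D[0],y-D[1])<.048)&(z>.08)&(z<.09)
    if m.sum()>5: 
        e=W[m].mean(0)[:2]-D; print(" depth",m.sum(),"r",np.hypot(*e).round(4),"ang",round(np.rad2deg(np.arctan2(e[1],e[0]))-8,1))
E
python3 - <<'E'
from h import *
post("scene","pics/s2.png"); plan([*uv(-.00,.033),.088],-12)
E
```

```text
scene post [0.555  0.0854 0.0902] 0.95 r 0.0321 jig ang 108.9
 depth 39 r 0.0321 ang 98.0
t 4.775 pos [0.5423 0.0977 0.0875] rot [-179.87    0.31  -12.07] F [-21.78  21.66  14.61] w 0.0003  shift [ 0.0351  0.0013 -0.0007] roll -0.0012
```

View pics/s2.png

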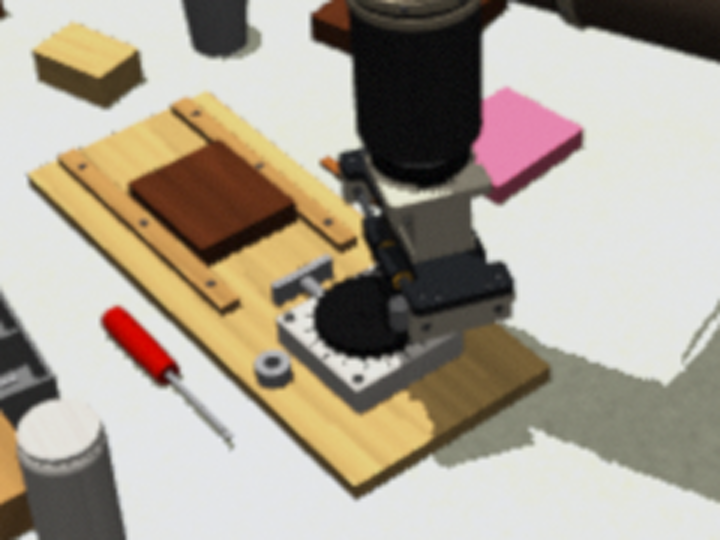

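Force is unexpectedly oblique (+y, +z). I'll back off and work out what is touching.

Emit:
step_arm([
  [0, -0.006, 0, 0, 0],
  [0, -0.012, 0, 0, 0],
  [0, -0.014, 0, 0, 0],
  [0, -0.014, 0, 0, 0],
])

```text
time_s: 5.28
tcp_pos: [0.5322, 0.0976, 0.0876]
eef_rot: [180.0, -0.0, -12.0]
contact_force: [0.8, 0.1, 1.0]
gripper_width: 0.0002
```

```bash
python3 - <<'E'
from h import *
from plant import capture
post("scene");post("top"); plan([*uv(-.00,.033),.088],-12)
c=capture("scene"); cv2.imwrite("pics/s3.png",cv2.resize(c["image"][220:320,240:360,::-1],None,fx=6,fy=6,interpolation=cv2.INTER_CUBIC))
W=world(c); x,y,z=W[...,0],W[...,1],W[...,2]
s=W[(z>.05)&(z<.16)&(y>.05)&(y<.2)&(x<.56)&(x>.45)]
for lo in np.arange(.05,.16,.01):
    q=s[(s[:,2]>=lo)&(s[:,2]<lo+.01)]; q=q[(q[:,1]>.06)]
    if len(q): 
        t=np.deg2rad(-12);e=q[:,:2]-D
        U=e@[np.cos(t),np.sin(t)];V=e@[-np.sin(t),np.cos(t)]
        print(round(lo,2),len(q),"u",U.min().round(3),U.max().round(3),"v",V.min().round(3),V.max().round(3))
E
```

```text
scene post [0.5571 0.0828 0.0911] 0.84 r 0.0288 jig ang 107.5
 depth 42 r 0.0325 ang 99.4
top post [0.561  0.0883 0.0873] 0.65 r 0.0326 jig ang 97.1
t 5.475 pos [0.5324 0.0977 0.0875] rot [180.    -0.   -12.04] F [0.98 0.35 0.15] w 0.0008  shift [ 0.0448 -0.0008 -0.0005] roll -0.0006
0.05 36 u -0.056 -0.018 v 0.018 0.051
0.06 45 u -0.038 -0.011 v -0.002 0.037
0.07 9 u -0.035 -0.017 v 0.015 0.036
0.08 25 u -0.034 -0.014 v 0.015 0.038
0.13 28 u -0.083 -0.038 v 0.117 0.123
0.14 72 u -0.085 -0.024 v 0.062 0.125
0.15 72 u -0.083 -0.013 v -0.0 0.126
```

View pics/s3.png

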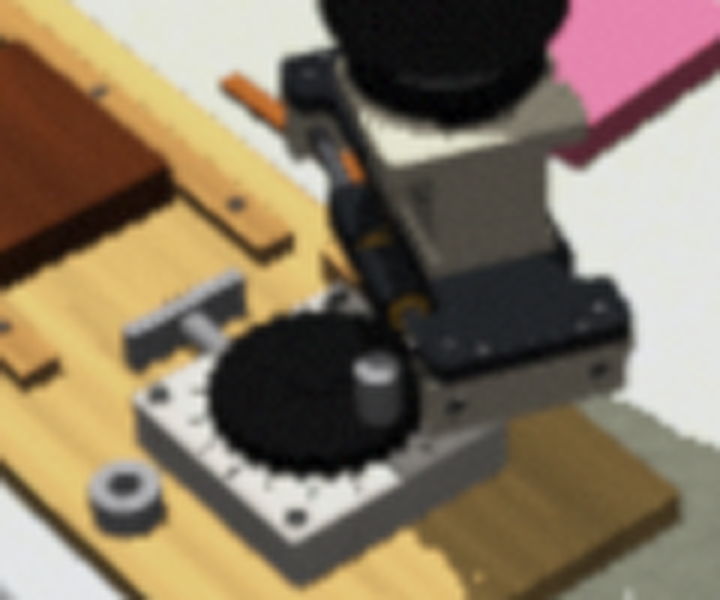

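The dial hasn't clicked. The force direction is explained by high fingertip friction: the post stuck to the face while I pushed 40° off the tangent. New plan: swing the tool rigidly about the dial axis, turning as it goes, so the push stays square and nothing slides.

```bash
cat >> h.py <<'E'
def arc(phi,rho=.037,s=.0185):
    a=np.deg2rad(phi); rr=np.array([np.cos(a),np.sin(a)]); t=np.array([np.sin(a),-np.cos(a)])
    return D+rho*rr-s*t, phi-90
E
python3 - <<'E'
from h import *
from plant import r
print(r.get_state()["joints"].round(1))
plan([.505,.08,.0885],36)
print(arc(126))
W=world(pickle.load(open("scene0.pkl","rb")));x,y,z=W[...,0],W[...,1],W[...,2]
m=(np.hypot(x-D[0],y-D[1])<.048)&(z>.08)&(z<.09);e=W[m].mean(0)[:2]-D; print("baseline",m.sum(),np.hypot(*e),np.rad2deg(np.arctan2(e[1],e[0]))-8)
E
```

```text
[ 31.2  17.2 -27.7   0.  -45.1  46.8]
t 5.525 pos [0.5323 0.0977 0.0875] rot [180.     0.   -12.04] F [-0.01 -0.36  0.11] w 0.0002  shift [-0.0231  0.023  -0.001 ] roll -0.8384
(array([0.53278513, 0.0758596 ]), 36)
baseline 40 0.03237676397785217 104.10335315376025
```

Emit:
step_arm([
  [0, -0.023, 0.01, -0.001, 0],
  [0, -0.023, 0.023, -0.001, -0.18],
  [0, -0.023, 0.023, -0.001, -0.36],
  [0, -0.023, 0.023, -0.001, -0.54],
  [0, -0.023, 0.023, -0.001, -0.72],
])

```text
time_s: 6.15
tcp_pos: [0.505, 0.08, 0.0886]
eef_rot: [180.0, -0.0, 29.6]
contact_force: [0.6, 0.5, -0.4]
gripper_width: 0.0006
```

Emit:
step_arm([
  [0, 0, 0, 0, -0.118],
  [0, 0, 0, 0, -0.118],
])

```text
time_s: 6.4
tcp_pos: [0.505, 0.0801, 0.0885]
eef_rot: [180.0, 0.0, 35.9]
contact_force: [-0.5, 1.5, -0.1]
gripper_width: 0.0002
```

```bash
python3 - <<'E'
from h import *
post("scene","pics/s4.png");post("top")
p,_=arc(126); plan([*p,.0885],36)
E
```

```text
scene post [0.5588 0.0833 0.0853] 0.98 r 0.0286 jig ang 104.0
 depth 39 r 0.0321 ang 98.3
t 6.6 pos [0.5049 0.0801 0.0886] rot [180.    -0.    35.88] F [ 0.03  0.11 -0.72] w 0.0005  shift [0.0201 0.0198 0.0001] roll -0.0021
```

View pics/s4.png

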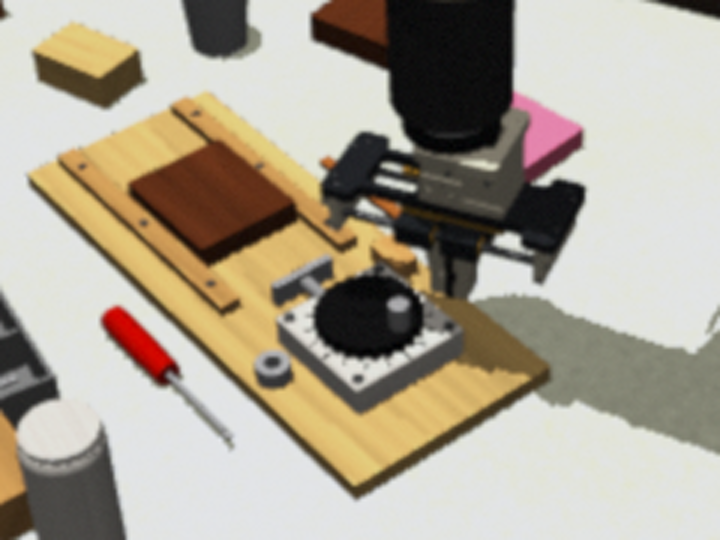

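The post has shifted only slightly (402,308 → 399,312, about 6°), so it has not clicked. Now approach square-on and swing.

Emit:
step_arm([
  [0, 0.0, 0.02, 0, 0],
  [0, 0.007, 0.02, 0, 0],
  [0, 0.014, 0.02, 0, 0],
  [0, 0.02, 0.02, 0, 0],
])

```text
time_s: 7.1
tcp_pos: [0.5331, 0.0763, 0.0885]
eef_rot: [180.0, -0.0, 36.0]
contact_force: [0.3, -0.8, 0.5]
gripper_width: 0.0002
```

Emit:
step_arm([
  [0, 0.0026, -0.0012, 0, 0.07],
  [0, 0.0053, -0.0022, 0, 0.14],
  [0, 0.0081, -0.003, 0, 0.209],
  [0, 0.0109, -0.0037, 0, 0.279],
])

```text
time_s: 7.6
tcp_pos: [0.5385, 0.085, 0.0883]
eef_rot: [180.0, 0.1, 19.9]
contact_force: [-4.5, -3.7, 4.6]
gripper_width: 0.0004
```

```bash
python3 - <<'E'
from h import *
post("scene","pics/s5.png")
p,w=arc(110); plan([*p,.0885],w)
E
```

```text
scene post [0.5577 0.085  0.0889] 0.83 r 0.0306 jig ang 104.7
 depth 57 r 0.0335 ang 105.2
t 7.7 pos [0.5385 0.085  0.0883] rot [1.7998e+02 1.4000e-01 1.9970e+01] F [-4.63 -2.19  3.83] w 0.0004  shift [ 0.001   0.0001 -0.0002] roll -0.0006
```

View pics/s5.png

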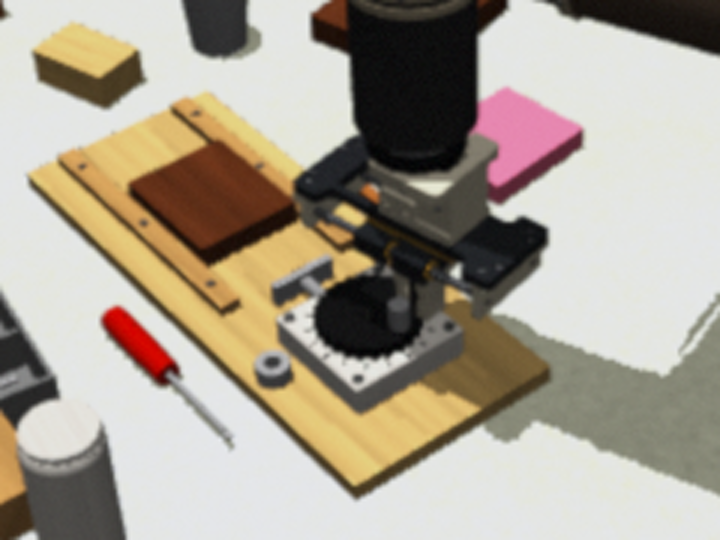

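Contact is square with about 6 N. Continue the arc.

Emit:
step_arm([
  [0, 0.0026, -0.0012, 0, 0.07],
  [0, 0.0053, -0.0022, 0, 0.14],
  [0, 0.0081, -0.003, 0, 0.209],
])

```text
time_s: 8.07
tcp_pos: [0.5458, 0.0912, 0.0884]
eef_rot: [-180.0, 0.0, 8.0]
contact_force: [-2.0, 0.4, 0.2]
gripper_width: 0.0002
```

```bash
python3 - <<'E'
from h import *
post("scene","pics/s6.png")
p,w=arc(98); plan([*p,.0885],w)
E
```

```text
scene post [0.5628 0.087  0.0862] 0.88 r 0.0309 jig ang 94.5
 depth 60 r 0.0342 ang 90.6
t 8.175 pos [0.5459 0.0912 0.0884] rot [-1.7999e+02  2.0000e-02  8.0800e+00] F [-2.42  1.03  1.18] w 0.0001  shift [ 0.0001  0.0003 -0.0001] roll 0.0015
```

View pics/s6.png

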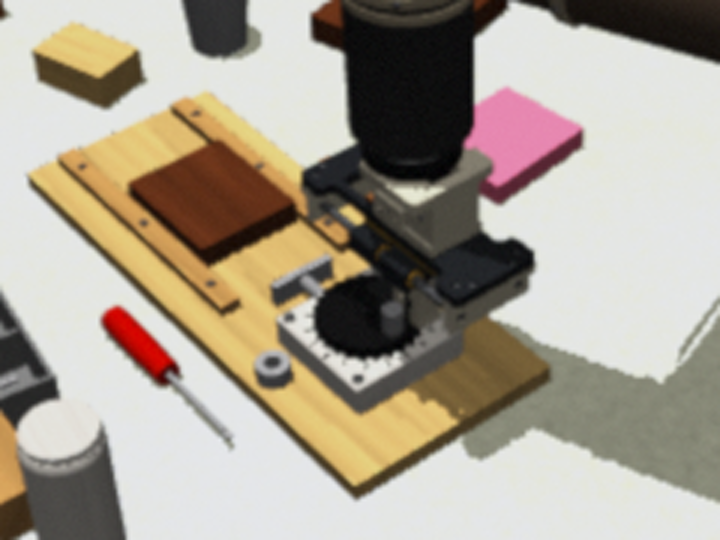

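First click done (post at about 90° in jig). Continue 20° at a time.

Emit:
step_arm([
  [0, 0.0026, -0.0012, 0, 0.07],
  [0, 0.0053, -0.0022, 0, 0.14],
  [0, 0.0081, -0.003, 0, 0.209],
  [0, 0.0109, -0.0037, 0, 0.279],
  [0, 0.0138, -0.0041, 0, 0.349],
])

```text
time_s: 8.8
tcp_pos: [0.5591, 0.0973, 0.0885]
eef_rot: [-180.0, -0.0, -11.9]
contact_force: [-0.8, 0.1, 0.1]
gripper_width: 0.0004
```

```bash
python3 - <<'E'
from h import *
post("scene")
p,w=arc(78); plan([*p,.0885],w)
E
```

```text
scene post [0.5768 0.0877 0.0873] 0.85 r 0.0318 jig ang 68.7
 depth 32 r 0.033 ang 64.9
t 8.9 pos [0.5594 0.0972 0.0885] rot [-1.7997e+02 -2.0000e-02 -1.1860e+01] F [-1.91  0.74 -0.37] w 0.0007  shift [-0.0002  0.0004  0.    ] roll 0.0025
```

Second click done (post at about 69°).

Emit:
step_arm([
  [0, 0.0026, -0.0012, 0, 0.07],
  [0, 0.0053, -0.0022, 0, 0.14],
  [0, 0.0081, -0.003, 0, 0.209],
  [0, 0.0109, -0.0037, 0, 0.279],
  [0, 0.0138, -0.0041, 0, 0.349],
])

```text
time_s: 9.52
tcp_pos: [0.5737, 0.0985, 0.0886]
eef_rot: [-179.9, -0.0, -31.9]
contact_force: [-0.0, 0.8, 0.5]
gripper_width: 0.0005
```

```bash
python3 - <<'E'
from h import *
post("scene","pics/s7.png")
p,w=arc(58); plan([*p,.0885],w)
E
```

```text
scene post [0.5868 0.0838 0.0849] 0.55 r 0.0321 jig ang 49.4
t 9.625 pos [0.5739 0.0982 0.0886] rot [-1.7996e+02 -2.0000e-02 -3.1820e+01] F [-0.54  0.54 -0.13] w 0.0007  shift [-0.0003  0.0005  0.0001] roll 0.0032
```

View pics/s7.png

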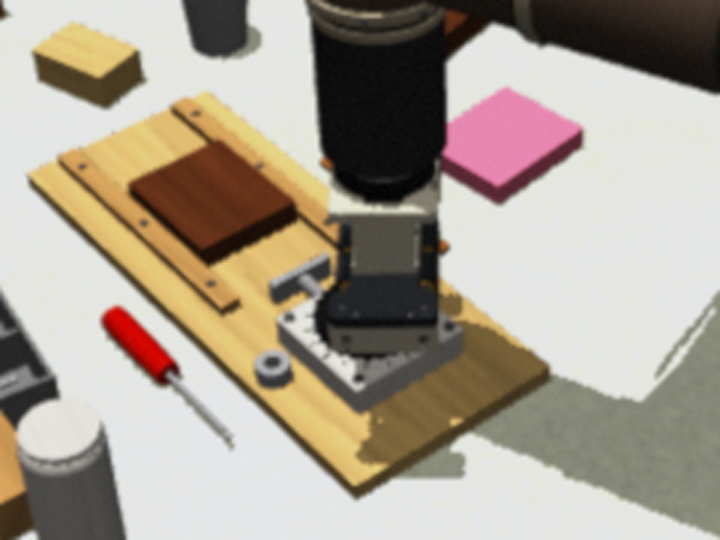

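The third click is done (about 49°, partly hidden). Last click: 16° of swing.

Emit:
step_arm([
  [0, 0.0026, -0.0012, 0, 0.07],
  [0, 0.0053, -0.0022, 0, 0.14],
  [0, 0.0081, -0.003, 0, 0.209],
  [0, 0.0109, -0.0037, 0, 0.279],
  [0, 0.0109, -0.0037, 0, 0.279],
])

```text
time_s: 10.25
tcp_pos: [0.5849, 0.0952, 0.0886]
eef_rot: [-180.0, -0.0, -47.7]
contact_force: [0.7, -0.3, -0.5]
gripper_width: 0.0008
```

Emit:
step_arm([
  [0, -0.01, 0, 0, 0],
  [0, -0.025, 0, 0, 0],
  [0, -0.04, 0, 0, 0],
  [0, -0.04, 0, -0.03, 0],
  [0, -0.04, 0, -0.06, 0],
])

```text
time_s: 10.88
tcp_pos: [0.5569, 0.1257, 0.1491]
eef_rot: [179.9, 0.0, -47.8]
contact_force: [2.1, 1.0, -0.5]
gripper_width: 0.0006
```

Emit:
step_arm([
  [0, -0.04, 0, -0.03, 0],
  [0, -0.08, 0, -0.06, 0],
  [0, -0.12, 0, -0.06, 0],
])

```text
time_s: 11.25
tcp_pos: [0.4772, 0.2161, 0.2113]
eef_rot: [-179.7, -0.0, -47.9]
contact_force: [0.4, 0.5, -0.6]
gripper_width: 0.0005
```

```bash
python3 - <<'E'
from h import *
post("scene","pics/s8.png")
post("top","pics/t8.png")
p,w=arc(58); plan([*p,.0885],w)
E
```

```text
scene post [0.593  0.0764 0.0881] 0.72 r 0.0306 jig ang 31.8
 depth 39 r 0.0355 ang 32.3
top post [0.6012 0.077  0.0886] 0.94 r 0.0376 jig ang 24.5
top post [ 0.5825 -0.0447  0.0321] 0.73 r 0.1023 jig ang -90.7
 depth 40 r 0.0312 ang 32.9
t 11.45 pos [0.4766 0.2149 0.2089] rot [-179.96    0.    -47.78] F [ 0.13 -0.11 -0.54] w 0.0003  shift [0.1516 0.007  0.1204] roll -0.2754
```

View pics/s8.png

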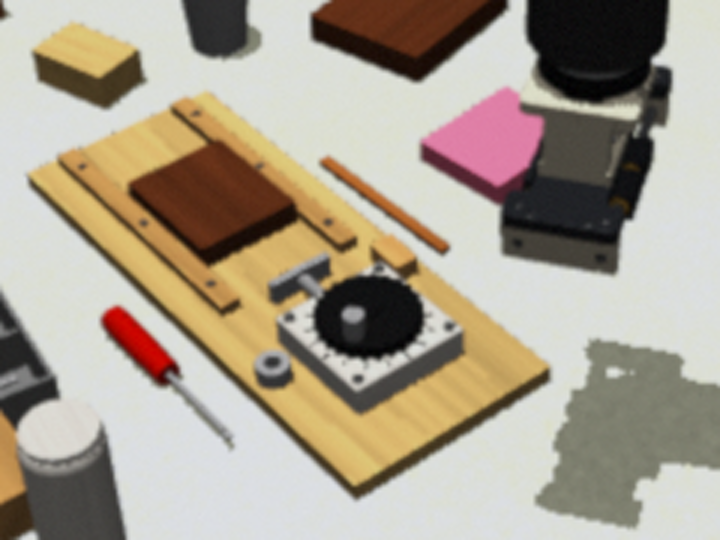

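View pics/t8.png

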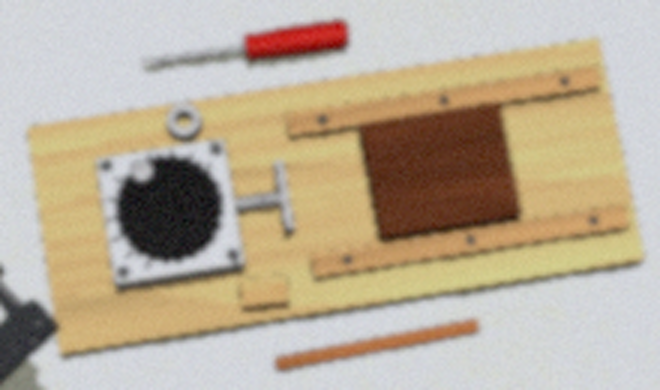

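```bash
python3 - <<'E'
from h import *
from plant import capture
for n in["top","scene"]:
    P=[]
    for c in[pickle.load(open(n+"0.pkl","rb")),capture(n)]:
        W=world(c);x,y,z=W[...,0],W[...,1],W[...,2]
        m=(np.hypot(x-D[0],y-D[1])<.055)&(z>.079)&(z<.093)
        p=W[m]; P.append(p[:,:2].mean(0)); print(n,m.sum(),p.mean(0).round(4))
        g=c["image"].astype(float).mean(-1)
    d=np.linalg.norm(P[1]-P[0]); print("chord",d.round(4),"deg",np.rad2deg(2*np.arcsin(d/.064)).round(1))
W=world(capture("top"))
E
```

```text
top 40 [0.5545 0.0851 0.0861]
top 46 [0.5931 0.0772 0.0853]
chord 0.0395 deg 76.1
scene 42 [0.5576 0.087  0.0855]
scene 44 [0.5971 0.0797 0.0855]
chord 0.0401 deg 77.6
```

The post moved 39.5–40.1 mm by both cameras (about 77°, allowed 38.1–44.1). Its angle is about 32° in jig, which is the fourth detent. Bystanders look unmoved. Now the workpiece: go behind it with the flat of the closed fingers, yaw -82.

```bash
python3 - <<'E'
from h import *
plan([.616,-.2645,.2],-82)
E
```

```text
t 11.6 pos [0.4776 0.2137 0.2083] rot [ 1.7997e+02 -1.0000e-02 -4.7950e+01] F [-0.86  0.3   0.61] w 0.0007  shift [0.4478 0.2175 0.0085] roll 0.5943
```

Emit:
step_arm([
  [0, 0.05, 0.025, 0, 0.12],
  [0, 0.1, 0.05, 0, 0.24],
  [0, 0.15, 0.075, 0, 0.36],
  [0, 0.2, 0.1, 0.0, 0.48],
  [0, 0.25, 0.125, 0.0, 0.595],
])

```text
time_s: 12.22
tcp_pos: [0.5525, -0.0581, 0.2082]
eef_rot: [180.0, -0.0, -82.3]
contact_force: [1.3, 0.1, -1.0]
gripper_width: 0.0003
```

```bash
python3 - <<'E'
from h import *
plan([.616,-.2645,.2],-82)
E
```

```text
t 12.225 pos [ 0.5525 -0.0581  0.2082] rot [ 1.7997e+02 -1.0000e-02 -8.2330e+01] F [ 1.31  0.1  -1.01] w 0.0003  shift [ 0.213  -0.0354  0.0083] roll -0.0057
```

Emit:
step_arm([
  [0, 0.045, -0.008, 0, 0],
  [0, 0.09, -0.016, 0, 0],
  [0, 0.135, -0.024, 0, 0],
  [0, 0.18, -0.032, 0, 0],
  [0, 0.213, -0.035, 0.008, -0.005],
])

```text
time_s: 12.85
tcp_pos: [0.6167, -0.2646, 0.2]
eef_rot: [180.0, -0.0, -81.9]
contact_force: [0.0, 0.8, 0.2]
gripper_width: 0.0005
```

```bash
python3 - <<'E'
from h import *
plan([.616,-.2645,.05],-82)
E
```

```text
t 12.85 pos [ 0.6167 -0.2646  0.2   ] rot [ 1.7999e+02 -2.0000e-02 -8.1870e+01] F [0.03 0.76 0.16] w 0.0005  shift [-0.0003  0.0006  0.15  ] roll 0.0022
```

Emit:
step_arm([
  [0, 0, 0, 0.045, 0],
  [0, 0, 0, 0.09, 0],
  [0, 0, 0, 0.125, 0],
  [0, 0, 0, 0.143, 0],
  [0, 0, 0, 0.15, 0],
])

```text
time_s: 13.48
tcp_pos: [0.616, -0.262, 0.0495]
eef_rot: [179.9, 0.0, -81.8]
contact_force: [0.5, 0.4, -0.3]
gripper_width: 0.0006
```

```bash
python3 - <<'E'
from h import *
post("scene","pics/s9.png")
plan([.6113,-.2298,.05],-82)
E
```

```text
depth 44 r 0.036 ang 32.2
t 13.575 pos [ 0.6166 -0.2618  0.0506] rot [ 1.7999e+02 -1.0000e-02 -8.1760e+01] F [-0.01  0.11 -0.19] w 0.0004  shift [-0.0324  0.0006  0.0006] roll 0.0042
```

View pics/s9.png

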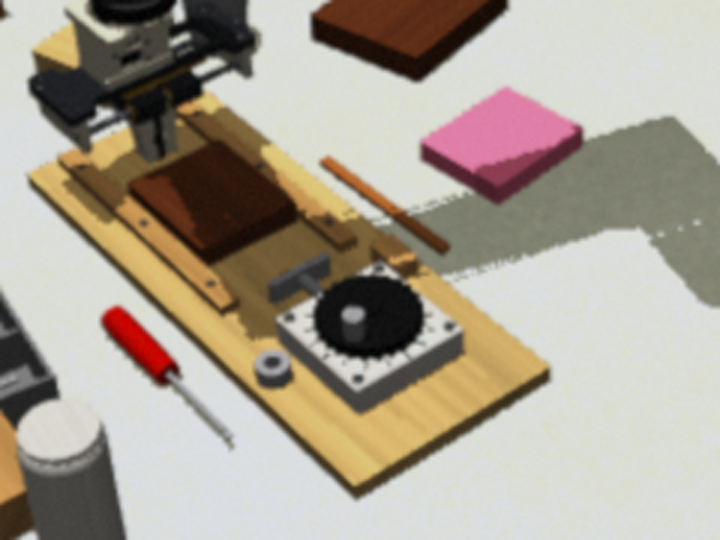

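The fingers are centred behind the workpiece (crop 155,140). Contact is expected after about 23 mm and the stop about 66 mm further. Push.

Emit:
step_arm([
  [0, -0.008, 0, 0, 0],
  [0, -0.015, 0, 0, 0],
  [0, -0.021, 0, 0, 0],
  [0, -0.026, 0, 0, 0],
  [0, -0.032, 0, 0, 0],
])

```text
time_s: 14.2
tcp_pos: [0.6123, -0.2298, 0.0512]
eef_rot: [-179.9, -0.0, -81.7]
contact_force: [0.8, -2.3, 3.4]
gripper_width: 0.0003
```

Emit:
step_arm([
  [0, -0.007, 0, 0, 0],
  [0, -0.014, 0, 0, 0],
  [0, -0.021, 0, 0, 0],
  [0, -0.028, 0, 0, 0],
  [0, -0.035, 0, 0, 0],
])

```text
time_s: 14.82
tcp_pos: [0.6066, -0.1947, 0.0505]
eef_rot: [180.0, 0.0, -81.7]
contact_force: [0.4, -2.7, 2.6]
gripper_width: 0.0006
```

```bash
cat >> h.py <<'E'
def gap(c):
    W=world(c);x,y,z=W[...,0],W[...,1],W[...,2];col=c["image"].astype(float)
    e=np.stack([x,y],-1)-D; a=np.deg2rad(8)
    jx=e@[np.cos(a),np.sin(a)]; jy=e@[-np.sin(a),np.cos(a)]
    red=(col[...,0]>col[...,2]*1.5)
    mb=(abs(jx)<.025)&(z>.035)&(z<.047)&(jy<-.09)&(jy>-.31)&red
    ms=(abs(jx)<.025)&(z>.035)&(z<.056)&(jy<-.07)&(jy>-.13)&~red
    print("blank jy",np.percentile(jy[mb],[1,99]).round(4),mb.sum(),"stop jy",np.percentile(jy[ms],[2,50,98]).round(4),ms.sum())
E
python3 - <<'E'
from h import *
from plant import capture
for n in["scene","top"]:
    gap(pickle.load(open(n+"0.pkl","rb"))); c=capture(n); gap(c)
    if n=="scene": cv2.imwrite("pics/s10.png",cv2.resize(c["image"][180:360,170:410,::-1],None,fx=3,fy=3,interpolation=cv2.INTER_CUBIC))
plan([.6113,-.2298,.05],-82)
E
```

```text
blank jy [-0.2896 -0.1686] 531 stop jy [-0.0978 -0.0918 -0.0719] 85
blank jy [-0.2492 -0.1207] 576 stop jy [-0.1029 -0.094  -0.072 ] 95
blank jy [-0.2884 -0.17  ] 832 stop jy [-0.0966 -0.0914 -0.0727] 82Traceback (most recent call last):
  File "<stdin>", line 4, in <module>
  File "h.py", line 37, in gap
    print("blank jy",np.percentile(jy[mb],[1,99]).round(4),mb.sum(),"stop jy",np.percentile(jy[ms],[2,50,98]).round(4),ms.sum())
                                                                              ~~~~~~~~~~~~~^^^^^^^^^^^^^^^^^^
    return _quantile_unchecked(
        a, q, axis, out, overwrite_input, method, keepdims, weights)
    return _ureduce(a,
                    func=_quantile_ureduce_func,
    ...<5 lines>...
                    overwrite_input=overwrite_input,
                    method=method)
    r = func(a, **kwargs)
    result = _quantile(arr,
                       quantiles=q,
    ...<2 lines>...
                       out=out,
                       weights=wgt)
    slices_having_nans = np.isnan(arr[-1, ...])
                                  ~~~^^^^^^^^^
IndexError: index -1 is out of bounds for axis 0 with size 0
```

View pics/s10.png

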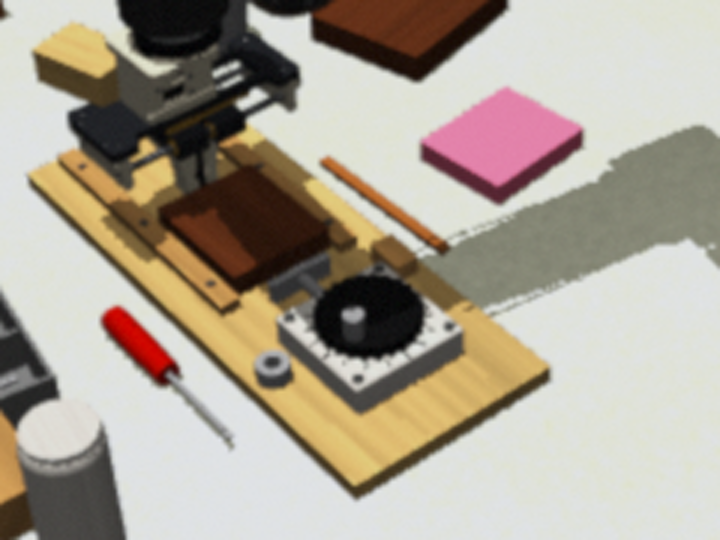

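Sliding flat with about 3 N; the stop has moved about 5 mm nearer, consistent with four clicks. About 18 mm remain, so go slower.

Emit:
step_arm([
  [0, -0.003, 0, 0, 0],
  [0, -0.006, 0, 0, 0],
  [0, -0.009, 0, 0, 0],
  [0, -0.012, 0, 0, 0],
  [0, -0.015, 0, 0, 0],
])

```text
time_s: 15.55
tcp_pos: [0.6045, -0.1801, 0.0505]
eef_rot: [180.0, 0.0, -81.8]
contact_force: [0.3, -0.3, -0.4]
gripper_width: 0.0004
```

Emit:
step_arm([
  [0, -0.001, 0, 0, 0],
  [0, -0.002, 0, 0, 0],
  [0, -0.003, 0, 0, 0],
])

```text
time_s: 15.92
tcp_pos: [0.6042, -0.1773, 0.0506]
eef_rot: [-180.0, -0.0, -81.8]
contact_force: [0.2, -0.6, -1.1]
gripper_width: 0.0002
```

```bash
python3 - <<'E'
from h import *
from plant import capture
c=capture("scene"); gap(c); cv2.imwrite("pics/s11.png",cv2.resize(c["image"][220:320,220:340,::-1],None,fx=6,fy=6,interpolation=cv2.INTER_CUBIC))
plan([.6,-.17,.05],-82)
E
```

```text
blank jy [-0.231  -0.1051] 570 stop jy [-0.1065 -0.0945 -0.0725] 107
t 15.975 pos [ 0.6041 -0.1772  0.0506] rot [180.     0.   -81.75] F [0.3  0.13 0.07] w 0.0005  shift [-0.0077  0.003   0.0006] roll 0.0043
```

View pics/s11.png

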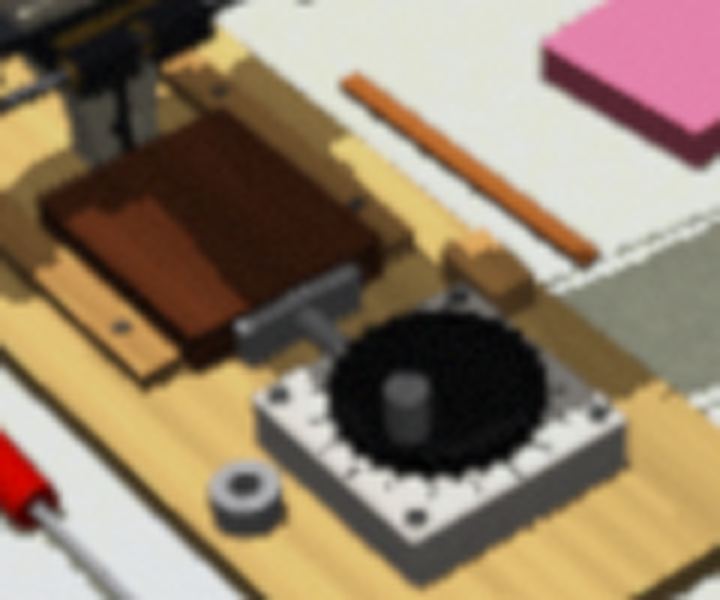

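Emit:
step_arm([
  [0, -0.0006, 0, 0, 0],
  [0, -0.0012, 0, 0, 0],
  [0, -0.0018, 0, 0, 0],
])

```text
time_s: 16.35
tcp_pos: [0.6039, -0.1756, 0.0506]
eef_rot: [-180.0, -0.0, -81.8]
contact_force: [1.1, -2.2, -1.1]
gripper_width: 0.0005
```

Emit:
step_arm([
  [0, -0.0006, 0, 0, 0],
  [0, -0.0012, 0, 0, 0],
  [0, -0.0018, 0, 0, 0],
])

```text
time_s: 16.73
tcp_pos: [0.6036, -0.174, 0.0506]
eef_rot: [180.0, -0.0, -81.7]
contact_force: [0.9, -4.0, -1.3]
gripper_width: 0.0007
```

Emit:
step_arm([
  [0, -0.0006, 0, 0, 0],
  [0, -0.0012, 0, 0, 0],
])

```text
time_s: 16.98
tcp_pos: [0.6035, -0.1738, 0.0508]
eef_rot: [180.0, -0.1, -81.7]
contact_force: [0.4, -10.8, -0.4]
gripper_width: 0.0006
```

Emit:
step_arm([
  [0, -0.0006, 0, 0, 0],
  [0, -0.0012, 0, 0, 0],
])

```text
time_s: 17.23
tcp_pos: [0.6035, -0.1736, 0.0511]
eef_rot: [180.0, -0.1, -81.7]
contact_force: [1.8, -15.9, -0.9]
gripper_width: 0.0009
```

```bash
python3 - <<'E'
from h import *
from plant import capture
c=capture("scene"); gap(c); cv2.imwrite("pics/s12.png",cv2.resize(c["image"][220:320,220:340,::-1],None,fx=6,fy=6,interpolation=cv2.INTER_CUBIC))
plan([.6,-.17,.05],-82)
E
```

```text
blank jy [-0.2338 -0.1033] 553 stop jy [-0.1035 -0.0949 -0.0722] 104
t 17.275 pos [ 0.6035 -0.1737  0.0511] rot [ 1.7999e+02 -1.5000e-01 -8.1740e+01] F [  1.53 -14.01  -0.74] w 0.0003  shift [-0.0041  0.0029  0.0011] roll 0.0046
```

View pics/s12.png

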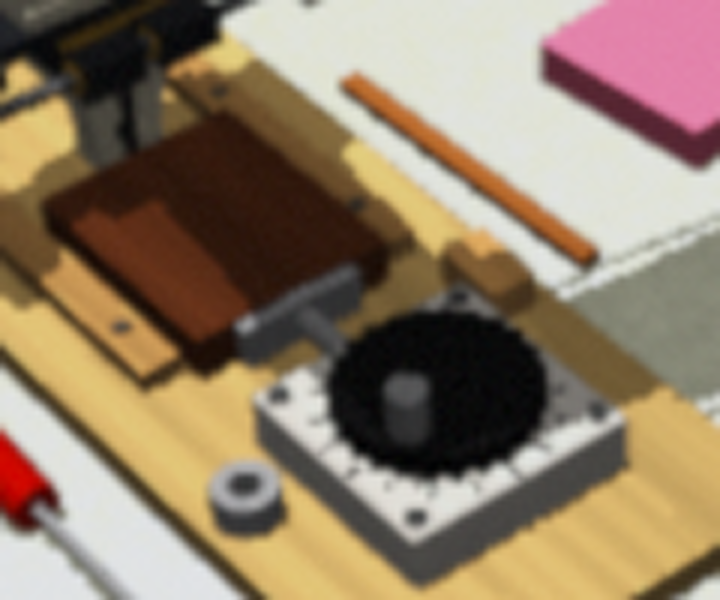

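Firm stop contact: the force rose from 4 to 16 N with under 0.4 mm of motion. Retreat straight back, then up.

Emit:
step_arm([
  [0, 0.003, 0, 0, 0],
  [0, 0.012, 0, 0, 0],
  [0, 0.025, 0, 0, 0],
  [0, 0.025, 0, -0.03, 0],
  [0, 0.025, 0, -0.08, 0],
])

```text
time_s: 17.9
tcp_pos: [0.6056, -0.1967, 0.1294]
eef_rot: [179.8, 0.1, -81.8]
contact_force: [0.3, 0.4, 0.1]
gripper_width: 0.0002
```

Emit:
step_arm([
  [0, 0, 0, -0.04, 0],
  [0, 0.03, 0.03, -0.08, 0],
  [0, 0.06, 0.06, -0.1, 0],
  [0, 0.1, 0.08, -0.1, 0],
  [0, 0.1, 0.08, -0.1, 0],
])

```text
time_s: 18.52
tcp_pos: [0.5409, -0.3093, 0.231]
eef_rot: [-180.0, -0.0, -81.9]
contact_force: [0.5, 0.4, -1.1]
gripper_width: 0.0006
```

```bash
python3 - <<'E'
from h import *
from plant import capture
post("scene"); post("top")
for n in["scene","top"]:
    c=capture(n); pickle.dump(c,open(n+"1.pkl","wb")); im=c["image"]
    im=im[180:360,150:390] if n=="scene" else np.clip(im[140:290,235:475].astype(float)*1.8,0,255).astype(np.uint8)
    cv2.imwrite(f"pics/{n}f.png",cv2.resize(im[:,:,::-1],None,fx=3.3,fy=3.3,interpolation=cv2.INTER_CUBIC))
    try: gap(c)
    except Exception as e: print(n,"gap?",e)
    c0=pickle.load(open(n+"0.pkl","rb")); P=[]
    for k in(c0,c):
        W=world(k);m=(np.hypot(W[...,0]-D[0],W[...,1]-D[1])<.055)&(W[...,2]>.079)&(W[...,2]<.093);P.append(W[m][:,:2].mean(0))
    print("chord",np.linalg.norm(P[1]-P[0]))
plan([.6,-.17,.05],-82)
E
```

```text
scene post [0.5928 0.0759 0.0878] 0.7 r 0.0301 jig ang 31.3
 depth 36 r 0.0356 ang 31.7
top post [0.5995 0.0791 0.0882] 0.55 r 0.0374 jig ang 28.6
 depth 41 r 0.0315 ang 33.4
blank jy [-0.2216 -0.1044] 539 stop jy [-0.1051 -0.0951 -0.0739] 106
chord 0.039826812890335246
blank jy [-0.1356 -0.105 ] 116 stop jy [-0.1042 -0.0972 -0.0732] 108
chord 0.03967484508001443
t 18.825 pos [ 0.5424 -0.3059  0.2303] rot [ 1.7998e+02  1.0000e-02 -8.1690e+01] F [-0.22 -0.57 -0.04] w 0.0007  shift [-0.1261 -0.0767  0.1803] roll 0.0055
```

View pics/scenef.png

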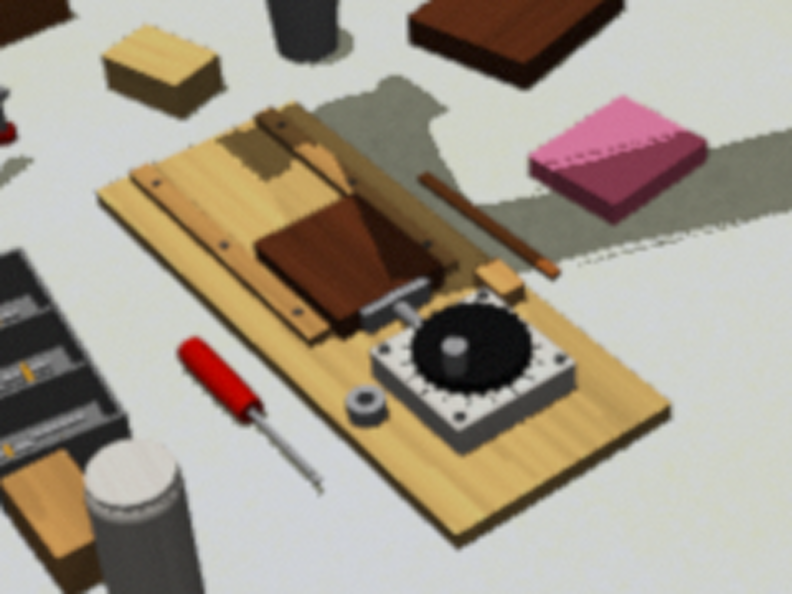

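View pics/topf.png

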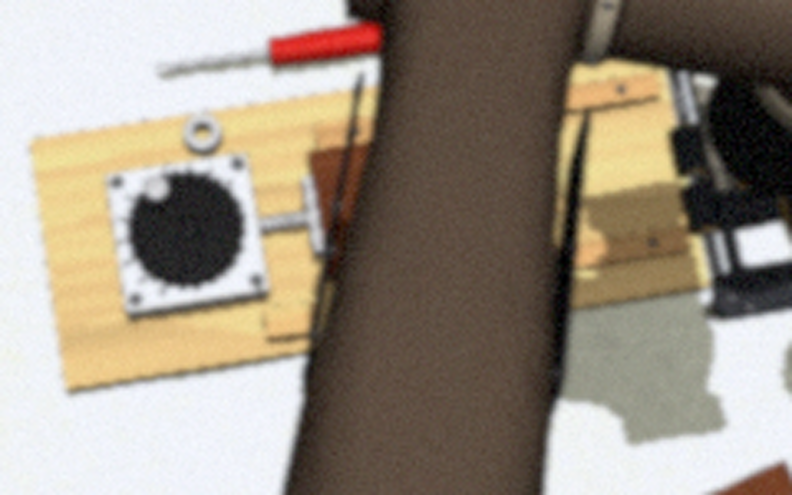

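Both pictures show the blank's end flush on the stop (scene crop 395,300), the post at (455,350) in the fourth detent, and the bystanders in place. The arm is clear, so I'm handing in.

```bash
python3 - <<'E'
from plant import workorder
print(workorder.close_job())
E
```

```text
the job is handed in; nothing more can be done
None
```

I turned the dial four clicks clockwise and pushed the smaller brown workpiece flat along its channel against the stop. The job is handed in at about 19 s. One early push may have broken the 35 N limit on the post.

**The possible failure:** my first push, a straight line off the tangent, stuck to the post by friction. The wrist force rose briefly to about 43 N, vertical part included, so the 35 N limit may have been passed. I can't tell from the data. I backed off, leaving the dial about 6° off its detent, and did the turn with a tangential arc. The forces read during that were 6 N or less.

**Final checks:**
- **Dial:** the post moved 39.7–39.8 mm in the depth data of both cameras (allowed 38.1–44.1). That is about 77°, against 80° for four exact clicks, so it is inside the range but a few degrees short. The stop moved about 5 mm toward the workpiece, which fits four clicks. The networks' post angles scattered by several degrees, so I relied on the depth data.
- **Workpiece:** the push force rose from 4 to 16 N with under 0.4 mm of motion. After I withdrew, the gap in the depth data was within about 1 mm of zero. The arm hid part of the workpiece from the top camera.
- **Everything else:** the bystanders visible in the closing pictures look unmoved by eye. The glue bottle was outside those crops, so I did not check it. The arm ended about 20 cm above the table, touching nothing.

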